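# Hold the spring clip open around the notice card's edge

### The arm

A 6-joint arm with a two-finger parallel gripper is mounted at the origin on a cart in front of the work surface, level with it; the furniture and walls round the work are solid. World frame = base frame: x ahead of the robot, y to its left, z up, the work surface at z = 0. Lengths are in mm, angles in rad, forces in N, time in s.
With the tool pointing down it reaches from about 275 to 825 mm from the base axis. Payload 5.2 kg.
Tool frame: the origin (TCP) lies at the very end of the fingers, on their centre line; the grasp point (between the pads) lies 19 mm behind it; z points along the fingers, y is the line along which they close (so a half turn about z gives the same grasp; the last joint's range is limited). The gripper opens to 93 mm and grips with 3 to 60 N. Pads are 15 mm wide; open, the fingers measure 128 mm over their backs; the gripper's body (75 mm by 188 mm) begins 65 mm behind the grasp point.
Start: joints at [1.014, 0.259, 1.535, -0, 1.348, -0.203], TCP at [190.534, 515.947, 218.653] pointing down, gripper open.
Joint ranges: [-3.14, 3.14], [-0.91, 2.08], [0.19, 2.58], [-1.22, 4.36], [0.22, 2.71], [-3.12, 3.12]. Speed limits (rad/s): [2.57, 2.57, 3.14, 3.14, 3.14, 3.14].

### API

Orientations are given as a unit quaternion [w, x, y, z].
In Python, from rig import manip, eoat, viewer, job gives the robot as it stands. Calls block until the motion is done:
- manip.move_to(position, orientation): joint-space move of the TCP to a pose.
- manip.move_l(position, v=150, ori=None, max_force=None): straight line of the TCP; ori=None keeps the orientation; v is the mean speed in mm/s. With max_force (N) it stops when the force on the tool has changed by that much, and returns True; else False.
- manip.move_j(angles): joint-space move.
- eoat.grip(opening, grip_force=None): finger opening in mm; grip_force is the grip in N (None keeps the last); returns when the fingers have stopped.
- manip.hold(seconds).
- manip.ik(position, orientation): joint angles nearest the present ones, or None.
- manip.read_state(): the state.
- viewer.get_image(name): name is "side" or "top" or "wrist"; returns a dict with "image" (400x640x3 uint8, blue, green, red), "range_z" (400x640 float32, mm along the optical axis (not along the pixel's ray), 0 where there is no reading), "camera_matrix" (3x3 intrinsics, pixels), "world_to_cam" (4x4, takes a point from world to camera coordinates); the wrist camera has in their place "mount" (4x4, takes a point from camera to tool coordinates, whose origin is the TCP and whose axes are the flange's). Camera axes: x right, y up, looking along -z (the intrinsics and any distortion apply to the point x, -y, -z); pixel columns grow to the right and rows downward; lengths in mm; the calibration is good to about 2 mm. A picture is of the moment at which its call begins: read the wrist's pose just before it.
A pose or a line that the arm cannot do raises manip.MotionError and nothing moves.
- job.finish_job(): hands the job in; it is judged then, once.
The state is a dict: "clock": time; "joint_pos": joint angles; "joint_velocities": joint speeds; "tau": joint torques, N m; "tcp_pos": TCP position; "tcp_rot": TCP orientation; "wrist_force": force on the tool from outside, world axes, zero at the start; "ft_torque": the same for the moment, N m; "gripper_width": finger opening in mm; "gripper_force": force on a finger pad.
Only numpy, scipy, OpenCV 4.12 (cv2) and the standard library are available. Lean on these libraries where they do the work, as an engineer would, in place of code of your own. Each camera call takes 0.05 s, during which the arm holds its last target. There are 200 camera calls.

### The job

A paper slip is about to be fixed to the notice card: pinch the handles of the orange spring clip so that its jaws gape wide, lift it, and bring it over the blue mark on the card's upright edge, level with the mark and in line with the card, with the edge about halfway into the open jaws and a jaw on either side touching neither face. Finish there, still holding the clip open and still in the air (do not let it close or let go). Do not shift the card's stand or disturb the other things on the table.

Things in the scene. Friction and masses are not known exactly. Their poses are not given: they have to be found in the camera images.
- clip: orange spring clip on its side on the worktop or a 2 mm mat (both 2 mm above z = 0): 103 mm long, 55 mm over the handles, 36 mm high, about 80 g. Origin: underside of the steel pivot pin; z up along the pin; +x from the pin to the black jaw tips 50 mm ahead; -x to the two ribbed handles, straight plates 34 mm high that diverge backwards to their ends 53 mm behind the pin
- clip_grip (a point): midway between the handles where they are pinched together across clip y: 45 mm behind the pin, 17 mm above the clip's underside; axes as the clip's. Pinching takes about 2 N to start, 7 N full open, where a stop leaves the handles parallel, 23 mm over their outer faces. Held with 20 to 30 N it stays full open and can be carried; released, it springs shut
- clip_mouth (a point): midway between the jaw tips: 50 mm ahead of the pin (clip +x), 17 mm above the clip's underside; axes as the clip's. The jaws open symmetrically; full open the tips gape 29 mm. The card can enter about 43 mm before it meets the pin
- lever_left (a joint): angle of the clip's left lever (handle and jaw in one piece) about the pin, rad: 0 shut, 0.30 full open; always equal to lever_right
- lever_right (a joint): angle of the clip's right lever about the pin, rad: 0 shut, 0.30 full open
- card: white notice card, 150 mm long, 4 mm thick, top 130 mm above the worktop, upright in a grey foot, 0.9 kg, loose. Origin: on the worktop under the card's middle; x along the card, away from its marked edge; y square to its faces; z up. The foot spans x -20 to +75 mm, y -30 to +30 mm, 23 mm high, so the marked end overhangs it by 55 mm
- card_edge (a point): centre of the blue mark on the card's upright edge that faces the robot (card -x end): 75 mm from the card's origin along -x, 80 mm above the card's underside; axes as the card's. The blue mark is 40 mm tall and wraps 12 mm of the card.
- bottle_2: bystander, to be left alone: clear bottle with orange cap, 58 mm wide, 109 mm tall; origin at its underside
- membrane_box_1: bystander, to be left alone: flat blue and white box, 68x68x22 mm; origin at its underside
- lab_timer: bystander, to be left alone: white timer, 62x68x18 mm; origin at its underside
- marker_red: bystander, to be left alone: lying marker pen with red cap, 125 mm long; origin at its underside
- tape_roll_1: bystander, to be left alone: green tape roll lying flat, 73 mm across, 19 mm high; origin at its underside
- petri_1: bystander, to be left alone: closed petri dish, 91 mm across, 15 mm high; origin at its underside

How it is judged (in metres and radians):
On the way:
1. the clip is pinched open (both levers beyond 0.2 rad) and lifted at least 20 mm off the worktop (value of joint each of lever_left, lever_right above 0.2 rad and height (world z) of clip above 0.02 m and contact force between the fingers and clip above 1 N), for 0.2 s.
At the end, for the whole second after the job is handed in: Fingers hold the clip still, levers over 0.2 rad, over 30 mm up; jaw-tip midpoint 8-40 mm past the marked edge, within 10 mm of the card plane and 20 mm of the mark in height; clip in line and upright to 0.2 rad, not touching the card; card upright (0.08 rad), within 15 mm of its place (value of joint each of lever_left, lever_right above 0.2 rad and x of clip_mouth in the frame of card_edge between 0.008 and 0.04 m and y of clip_mouth in the frame of card_edge between -0.01 and 0.01 m and z of clip_mouth in the frame of card_edge between -0.02 and 0.02 m and angle between the x axis of clip and the x axis of card, either way round below 0.2 rad and angle between clip's own z axis and vertical below 0.2 rad and contact force between clip and card below 0.2 N and contact force between the fingers and clip above 1 N and height (world z) of clip above 0.03 m and linear speed of clip below 0.03 m/s and distance of card from where it was at the start of the episode below 0.015 m and angle between card's own z axis and vertical below 0.08 rad); the arm keeps its last pose, push and grip.
It fails at once if the card's stand is shifted by more than 20 mm or tipped (distance of card from where it was at the start of the episode above 0.02 m or angle between card's own z axis and vertical above 0.2 rad).
It fails at once if a bystander is moved by more than 30 mm (distance of any of bottle_2, membrane_box_1, lab_timer, marker_red, tape_roll_1, petri_1 from where it was at the start of the episode above 0.03 m).
It also fails if it takes over 34 s, if anything falls off the work surface, if the arm or the gripper's body presses on something with over 40 N, if the wrist force passes 120 N, or if a joint passes its speed limit or range.

## Working session

There is one attempt and no reset: what is moved stays moved. The work goes in short steps, each a Python script; the robot and the scene stay as the last script left them, time stands still between calls to the robot, and variables do not carry over. Pictures are saved under pics/ and viewed, at most 10 in all, crops included, and the job is handed in when it is done.

```bash
mkdir -p pics; ls; cat > h.py <<'E'
import numpy as np, cv2
from rig import manip, eoat, viewer, job
from scipy.spatial.transform import Rotation as R
def cloud(d, T=None):
    """world xyz (h,w,3) of each pixel; T = camera-to-world"""
    K=d["camera_matrix"]; z=np.asarray(d["range_z"],float)
    if T is None: T=np.linalg.inv(d["world_to_cam"])
    v,u=np.mgrid[:z.shape[0],:z.shape[1]]
    p=np.stack([(u-K[0,2])/K[0,0]*z,-(v-K[1,2])/K[1,1]*z,-z],-1)
    P=p@T[:3,:3].T+T[:3,3]; P[z<=0]=np.nan
    return P
def wristT(s,d):
    T=np.eye(4); q=s["tcp_rot"]; T[:3,:3]=R.from_quat([q[1],q[2],q[3],q[0]]).as_matrix(); T[:3,3]=s["tcp_pos"]
    return T@np.asarray(d["mount"])
def down(yaw,tilt=0):
    """tool z down, tool y (closing line) at world angle yaw"""
    y=np.array([np.cos(yaw),np.sin(yaw),0]); z=np.array([0,0,-1.]); x=np.cross(y,z)
    q=R.from_matrix(np.stack([x,y,z],1)).as_quat(); return [q[3],q[0],q[1],q[2]]
E
python3 - <<'E'
from h import *
s=manip.read_state(); print({k:np.round(v,3) for k,v in s.items()})
for n in ["top","side","wrist"]:
    d=viewer.get_image(n); cv2.imwrite(f"pics/{n}0.png",d["image"]); np.savez(f"{n}0.npz",**{k:np.asarray(v) for k,v in d.items()})
    print(n,d.keys(), np.round(d["camera_matrix"],1).tolist(), np.round(d.get("world_to_cam",d.get("mount")),2).tolist())
E
```

```text
pics
{'clock': np.float64(0.0), 'joint_pos': array([ 1.014,  0.259,  1.536,  0.   ,  1.348, -0.203]), 'joint_velocities': array([ 0.001,  0.001,  0.001, -0.   ,  0.001, -0.   ]), 'tau': array([-1.0000e-03, -4.3730e+01, -2.8401e+01,  7.2000e-02,  4.1000e-02,
       -0.0000e+00]), 'tcp_pos': array([190.221, 515.472, 217.817]), 'tcp_rot': array([-0.   ,  0.176,  0.984, -0.001]), 'wrist_force': array([-0.934, -0.282,  0.403]), 'ft_torque': array([-0.021, -0.036, -0.002]), 'gripper_force': np.float64(0.0), 'gripper_width': np.float64(92.991)}
top dict_keys(['image', 'range_z', 'camera_matrix', 'world_to_cam']) [[405.8, 0.0, 322.0], [0.0, 405.8, 201.8], [0.0, 0.0, 1.0]] [[-0.03, -1.0, 0.01, 16.9], [0.99, -0.03, 0.1, -547.34], [-0.1, 0.01, 0.99, -1398.54], [0.0, 0.0, 0.0, 1.0]]
side dict_keys(['image', 'range_z', 'camera_matrix', 'world_to_cam']) [[498.8, 0.0, 311.6], [0.0, 498.8, 199.7], [0.0, 0.0, 1.0]] [[-0.99, 0.16, 0.01, 529.03], [-0.13, -0.85, 0.51, 25.26], [0.09, 0.5, 0.86, -1651.98], [0.0, 0.0, 0.0, 1.0]]
wrist dict_keys(['image', 'range_z', 'camera_matrix', 'mount']) [[278.2, 0.0, 317.3], [0.0, 278.2, 201.4], [0.0, 0.0, 1.0]] [[-0.0, 0.96, 0.28, 75.96], [1.0, 0.0, -0.0, 0.26], [-0.0, 0.28, -0.96, -166.42], [0.0, 0.0, 0.0, 1.0]]
```

View pics/top0.png

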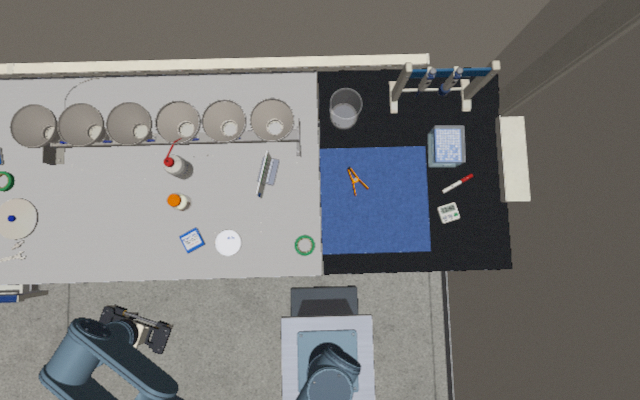

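View pics/side0.png

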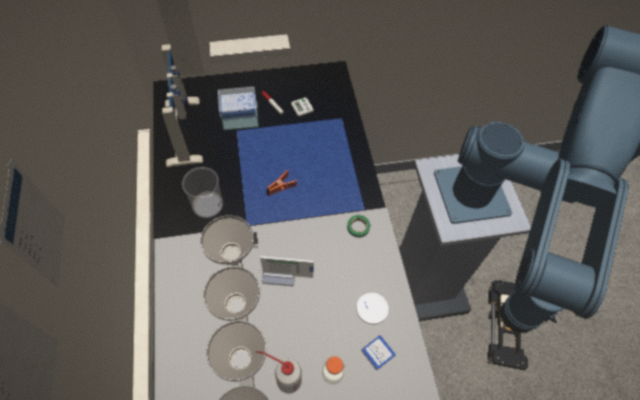

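The top view shows the clip at about (356,181) on the blue mat and the card at about (265,175). The side view shows the clip at about (281,184), and the card at about (287,267) with its blue mark near (311,268).

```bash
python3 - <<'E'
from h import *
for n,(cx,cy) in dict(top=(356,181),side=(281,184)).items():
    d=dict(np.load(n+"0.npz")); P=cloud(d); hsv=cv2.cvtColor(d["image"],cv2.COLOR_BGR2HSV)
    m=(hsv[...,0]<22)&(hsv[...,1]>110)&(hsv[...,2]>70); m[:, :cx-30]=0; m[:,cx+30:]=0; m[:cy-30]=0; m[cy+30:]=0
    q=P[m]; q=q[~np.isnan(q[:,0])]; print(n,"clip",len(q),np.median(q,0).round(),np.percentile(q,[2,98],axis=0).round().tolist())
    c=q[:,:2].mean(0); w,V=np.linalg.eigh(np.cov(q[:,:2].T)); print(V[:,1],w)
d=dict(np.load("top0.npz")); P=cloud(d)
# card: points above z 60 near
r=P[140:205,245:285].reshape(-1,3); r=r[r[:,2]>90]; print("card",len(r),r.mean(0),np.percentile(r,[2,98],axis=0)); w,V=np.linalg.eigh(np.cov(r[:,:2].T)); print(V[:,1],w)
d2=dict(np.load("side0.npz")); P2=cloud(d2)
r=P2[245:295,250:325].reshape(-1,3); r=r[r[:,2]>90]; print("card",len(r),r.mean(0),np.percentile(r,[2,98],axis=0)); w,V=np.linalg.eigh(np.cov(r[:,:2].T)); print(V[:,1],w)
a=cv2.resize(d["image"][140:210,240:380],None,fx=5,fy=5,interpolation=cv2.INTER_CUBIC)[:,:]
b=cv2.resize(d2["image"][150:300,235:335],None,fx=2.3,fy=2.3,interpolation=cv2.INTER_CUBIC)[:350]
b=cv2.copyMakeBorder(b,0,350-b.shape[0],0,0,0); cv2.imwrite("pics/c0.png",np.hstack([a,b])[:, :800])
# dummy: all depth of z>90 obstacles over mat
E
```

```text
top clip 108 [ 621. -113.   34.] [[575.0, -156.0, 1.0], [661.0, -93.0, 41.0]]
[-0.86487904 -0.50198032] [177.18714773 654.9284055 ]
side clip 187 [ 627. -106.   26.] [[582.0, -150.0, 6.0], [660.0, -89.0, 39.0]]
[-0.8430575  -0.53782344] [149.94496066 534.72989412]
card 178 [653.62694574 192.11208108 132.80173906] [[572.18665891 140.63010336  91.41407099]
 [725.69650219 216.51563174 219.12936139]]
[-0.93948778  0.34258242] [  59.30629907 2676.55687934]
card 555 [672.17326707 228.92837683 140.23607098] [[572.79717027 183.89526219  91.81385739]
 [745.7855789  310.16081904 217.10569026]]
[-0.85571244 -0.51745167] [ 927.49215052 3974.30302962]
```

View pics/c0.png

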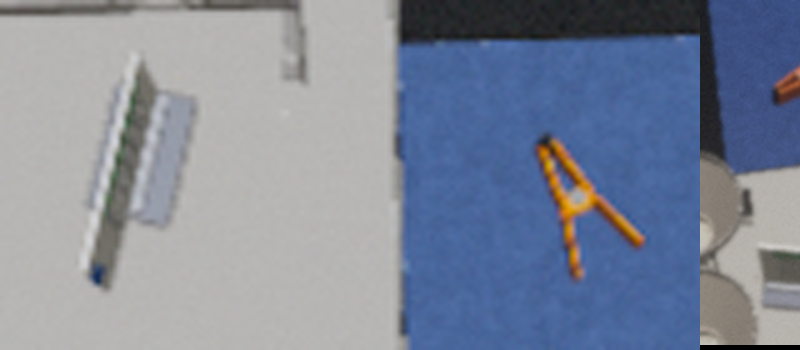

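The crop shows the clip's black tips at about top pixel (349,168), the pin at (356,179) and the handle ends at (355.6,195.4) and (368.6,188.4). The card's top edge runs from its blue-marked end at (257,194) to (267,151). Next I look at both from close by with the wrist camera.

```bash
cat >> h.py <<'E'
def ray(d,u,v,z):
    K=d["camera_matrix"]; T=np.linalg.inv(d["world_to_cam"]); r=T[:3,:3]@np.array([(u-K[0,2])/K[0,0],-(v-K[1,2])/K[1,1],-1]); o=T[:3,3]
    return o+r*(z-o[2])/r[2]
def snap(n):
    s=manip.read_state(); d=viewer.get_image("wrist"); T=wristT(s,d); d={k:np.asarray(v) for k,v in d.items()}; d["world_to_cam"]=np.linalg.inv(T)
    np.savez(n+".npz",**d); cv2.imwrite(f"pics/{n}.png",d["image"]); return d
E
python3 - <<'E'
from h import *
d=dict(np.load("top0.npz"))
tip=ray(d,349,168,34);pin=ray(d,355.6,179.2,36);h=(ray(d,355.6,195.4,36)+ray(d,368.6,188.4,36))/2
print(tip,pin,h,np.linalg.norm(tip-pin),np.linalg.norm(pin-h))
a=ray(d,257,194,132);b=ray(d,266.5,151,132);print(a,b,np.linalg.norm(a-b),np.degrees(np.arctan2(*(b-a)[1::-1])))
v=tip-h; ang=np.arctan2(v[1],v[0]); print(np.degrees(ang))
for c in (1,-1):
    print(c,manip.ik([h[0],h[1],200],down(ang+c*np.pi/2)),manip.ik([450,200,120],down(-.2+c*np.pi/2)))
E
```

```text
[664.16924601 -97.25727923  34.        ] [ 623.27429623 -118.89353233   36.        ] [ 577.69111838 -140.04114003   36.        ] 46.309009552167744 50.24984989230876
[568.44738837 213.47946015 132.        ] [710.25394283 180.45054266 132.        ] 145.60222621706984 -13.11130586069318
26.323269011716466
1 [-4.25323359e-01  3.50422154e-01  1.45300928e+00 -4.44089210e-16
  1.33816122e+00 -2.45554740e+00] [ 1.91280565e-01  2.49145110e-01  1.80931227e+00 -4.44089210e-16
  1.08313527e+00 -1.17951576e+00]
-1 [-4.25323359e-01  3.50422154e-01  1.45300928e+00 -4.44089210e-16
  1.33816122e+00  6.86045253e-01] [ 1.91280565e-01  2.49145110e-01  1.80931227e+00 -4.44089210e-16
  1.08313527e+00  1.96207689e+00]
```

```bash
python3 - <<'E'
from h import *
manip.move_to([570,213,270],down(np.radians(-13-90))); snap("wc1")
manip.move_to([585,-137,200],down(np.radians(26-90))); snap("wk1")
print(manip.read_state()["clock"])
cv2.imwrite("pics/w1.png",np.hstack([cv2.imread("pics/wc1.png")[:,120:520],cv2.imread("pics/wk1.png")[:,120:520]]))
E
```

```text
3.475
```

View pics/w1.png

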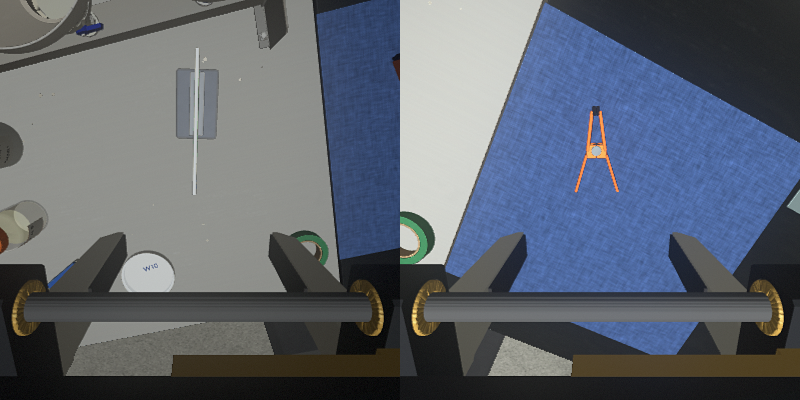

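The left half shows the card's top strip from (197,48) to (194,194), the near end being at the bottom. The right half shows the clip: tips (596,108), pin (597,150), handle ends (577,191) and (618,191). The 120 px crop offset has to be added to these.

```bash
python3 - <<'E'
from h import *
d=dict(np.load("wc1.npz")); P=cloud(d)
q=P[40:200,300:335].reshape(-1,3); q=q[(q[:,2]>120)&(q[:,2]<145)]
vx,vy,x0,y0=cv2.fitLine(q[:,:2].astype(np.float32),cv2.DIST_HUBER,0,.01,.01).ravel(); vx,vy=(vx,vy) if vx>0 else (-vx,-vy)
t=(q[:,:2]-[x0,y0])@[vx,vy]; print("card depth",len(q),np.median(q[:,2]),t.min(),t.max(),np.array([x0,y0])+t.min()*np.array([vx,vy]),np.degrees(np.arctan2(vy,vx)))
for z in (130,132): print("ray",ray(d,314,194.5,z),ray(d,317,48,z))
d2=dict(np.load("side0.npz")); dt=dict(np.load("top0.npz"))
def px(d,p): 
    c=(d["world_to_cam"]@np.append(p,1))[:3]; K=d["camera_matrix"]; return K[0,0]*c[0]/-c[2]+K[0,2], -K[1,1]*c[1]/-c[2]+K[1,2]
e=ray(d,314,194.5,132); print("card near top in top,side",px(dt,e),px(d2,e))
k=dict(np.load("wk1.npz")); Pk=cloud(k)
hsv=cv2.cvtColor(k["image"],cv2.COLOR_BGR2HSV); m=(hsv[...,0]<22)&(hsv[...,1]>110)&(hsv[...,2]>70); m[:100]=0;m[200:]=0;m[:,:280]=0;m[:,360:]=0
print("clip z",np.nanpercentile(Pk[m][:,2],[5,25,50,75,95]),"mat",np.nanmedian(Pk[100:200,230:280,2]))
for z in (36,38):
    tip,pin,l,r=[ray(k,*p,z) for p in((316,108),(317,150),(297,191),(338,191))]; h=(l+r)/2; v=tip-h
    print(z,tip,pin,h,np.linalg.norm(tip-pin),np.linalg.norm(pin-h),np.linalg.norm(l-r),np.degrees(np.arctan2(v[1],v[0])))
print("pin in top,side",px(dt,pin),px(d2,pin))
E
```

```text
card depth 572 132.26403033196436 -80.04305653624056 68.66377983413341 [570.29357501 217.49008146] -14.325057
ray [569.42312729 217.56382538 130.        ] [714.56052089 180.71141431 130.        ]
ray [569.93598288 217.42041256 132.        ] [714.12570266 180.80862911 132.        ]
card near top in top,side (np.float64(255.78341807472796), np.float64(193.57987528244496)) (np.float64(312.9394089776008), np.float64(260.13824308047384))
clip z [34.16044931 35.45423254 36.09879093 36.5996799  37.35937242] mat 2.392590216077906
36 [668.87444621 -95.15430799  36.        ] [ 627.28080111 -116.69661085   36.        ] [ 582.92653582 -139.01191678   36.        ] 46.841243844682374 49.65152291911486 50.230695589767834 27.03436922968305
38 [668.80616843 -95.19758702  38.        ] [ 627.46403362 -116.60962694   38.        ] [ 583.37797165 -138.7899957    38.        ] 46.55800215152091 49.351287906861835 49.92695841074021 27.034369229683037
pin in top,side (np.float64(354.95763512529703), np.float64(177.9488395893631)) (np.float64(278.23903763377433), np.float64(180.67698885101146))
```

Three sources agree: pin at (627,-117), heading 27°, clip top z about 36; card top z about 132, edge at (570,217.5), heading -14.2°. Now the grasp and lift.

```bash
python3 - <<'E'
from h import *
a=np.radians(27.0); g=np.array([627.3,-116.7])-45*np.array([np.cos(a),np.sin(a)]); q=down(a-np.pi/2); print(g)
manip.move_l([*g,60],ori=q,v=200)
print(manip.move_l([*g,5.5],v=80,max_force=8))
eoat.grip(10,25); manip.hold(.2)
s=manip.read_state(); print(s["gripper_width"],s["gripper_force"],s["tcp_pos"])
manip.move_l([*g,150],v=100); manip.hold(.2)
s=manip.read_state(); print(s["gripper_width"],s["gripper_force"],s["tcp_pos"],s["wrist_force"],s["clock"])
d=snap("wk2"); P=cloud(d)
cv2.imwrite("pics/wk2c.png",cv2.resize(d["image"][80:380,200:440],None,fx=2,fy=2))
E
```

```text
[ 587.20470641 -137.12957249]
False
28.362916480368405 24.984669762197882 [ 587.20696448 -137.07330018    5.54159586]
27.681477470548923 24.983909418806434 [ 586.99247348 -137.03894919  149.50148597] [ 0.05504649  0.72340371 -0.80159623] 8.3333
```

View pics/wk2c.png

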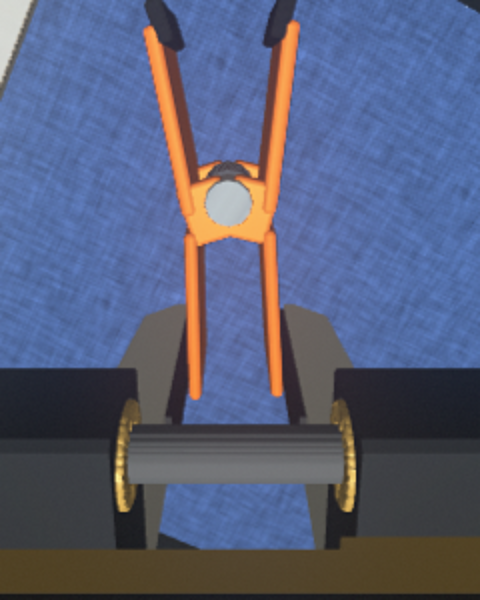

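The clip is held open at the bottom centre, with tips at crop (165,15) and (280,10), the pin at (228,203) and handle ends at (195,395) and (277,395). I'll measure its pose in the tool frame.

```bash
python3 - <<'E'
from h import *
d=viewer.get_image("wrist"); s=manip.read_state(); T=wristT(s,d); d={k:np.asarray(v) for k,v in d.items()}; d["world_to_cam"]=np.linalg.inv(T)
P=cloud(d); q=s["tcp_rot"]; Rt=R.from_quat([q[1],q[2],q[3],q[0]]).as_matrix()
L=(P-np.array(s["tcp_pos"]))@Rt   # tool frame
print(s["gripper_width"])
img=d["image"]; hsv=cv2.cvtColor(img,cv2.COLOR_BGR2HSV)
m=(hsv[...,0]<22)&(hsv[...,1]>110)&(P[...,2]>120); m[285:]=0
q=L[m]; 
for x0 in range(-10,110,10):
    r=q[(q[:,0]>x0-3)&(q[:,0]<x0+3)]; 
    if len(r)<3: continue
    zt=np.percentile(r[:,2],10); top=r[r[:,2]<zt+4]; lo,hi=top[top[:,1]<np.median(top[:,1].mean())],top[top[:,1]>top[:,1].mean()]
    print(x0,len(r),"ztop",zt.round(1),"yL",np.percentile(lo[:,1],[5,95]).round(1),"yR",np.percentile(hi[:,1],[5,95]).round(1),"mid",((lo[:,1].mean()+hi[:,1].mean())/2).round(1))
# black tips, pin
print("pin",np.nanmedian(L[176:186,309:319].reshape(-1,3),0))
b=(hsv[...,2]<70)&(P[...,2]>120); b[120:]=0; q=L[b]; print("tips",len(q),[np.percentile(q[:,i],[2,50,98]).round(1) for i in range(3)])
for sg in(-1,1):
    r=q[q[:,1]*sg>0]; print(sg,[np.percentile(r[:,i],[2,50,98]).round(1) for i in range(3)])
E
```

```text
27.984294525411944
0 130 ztop -31.5 yL [-11.4  -8.1] yR [11.1 13.9] mid 1.5
10 178 ztop -31.3 yL [-11.2  -8. ] yR [10.4 13.7] mid 1.3
20 178 ztop -31.5 yL [-11.5  -8.3] yR [ 9.7 12.9] mid 0.8
30 180 ztop -31.4 yL [-11.2  -8.1] yR [ 9.1 12.2] mid 0.6
40 293 ztop -31.2 yL [-11.5  -2.3] yR [ 1.3 11.4] mid -0.1
50 299 ztop -31.3 yL [-12.1  -6.2] yR [ 5.8 11.2] mid -0.3
60 282 ztop -31.1 yL [-13.9 -10.2] yR [ 8.7 12.5] mid -0.9
70 260 ztop -31.3 yL [-16.  -12.2] yR [10.1 13.6] mid -1.1
80 268 ztop -31.4 yL [-17.6 -14.1] yR [11.2 14.6] mid -1.5
90 172 ztop -31.2 yL [-19.3 -16.1] yR [12.3 15.7] mid -1.8
pin [ 51.44586655  -0.44158476 -32.96123752]
tips 425 [array([88.2, 93. , 98.1]), array([-18.2,   9.8,  14.2]), array([-31.6, -29.9,  -4.2])]
-1 [array([88.1, 92.3, 97.3]), array([-18.4, -14.5, -12.9]), array([-31.3, -29.3,  -4.4])]
1 [array([89.1, 93.7, 98.3]), array([ 9.5, 11.4, 14.4]), array([-31.6, -30. ,  -2.3])]
```

```bash
cat > place.py <<'E'
from h import *
E_=np.array([570.,217.5]); th=np.radians(-14.25); u=np.array([np.cos(th),np.sin(th)]); al=th-.037
M=np.array([97.,-2.0])
def tcp(depth,off=0):
    """TCP xy with the mouth `depth` past the edge, `off` along card +y"""
    c,s=np.cos(al),np.sin(al); ex,ey=np.array([c,s]),np.array([s,-c])
    return E_+depth*u+off*np.array([-u[1],u[0]])-M[0]*ex-M[1]*ey
Q=down(al-np.pi/2)
E
python3 - <<'E'
from place import *
eoat.grip(10,30); p=tcp(-40); print(p,tcp(24))
manip.move_to([*p,150],Q); manip.move_l([*p,69],v=100); manip.hold(.3)
s=manip.read_state(); print(s["gripper_width"],s["gripper_force"],s["tcp_pos"],s["clock"])
d=snap("wp"); cv2.imwrite("pics/wpc.png",cv2.resize(d["image"][:290,170:470],None,fx=2,fy=2))
E
```

```text
[437.59927781 252.76551148] [499.63005604 237.01170073]
25.22663644269788 29.837763011455536 [437.86016785 252.88374134  69.45528481] 11.4833
```

View pics/wpc.png

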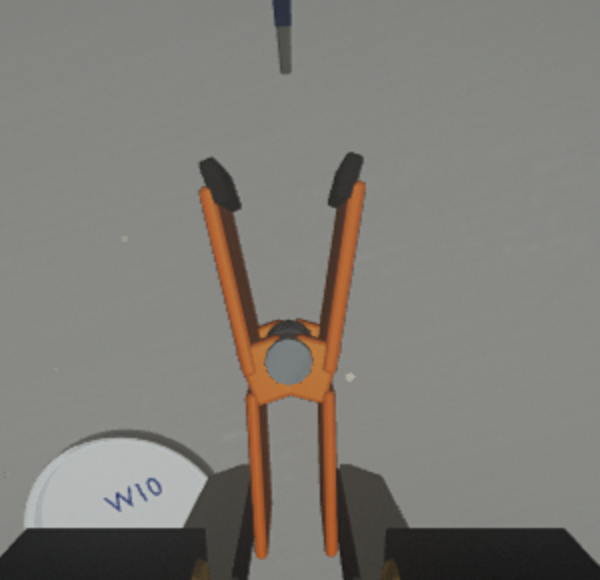

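The picture shows the open clip pointing at the card's edge: blue mark near (283,12), lower card end at (285,72), jaw tips at (210,165) and (350,158). I'll measure the mouth again and the card in the tool frame.

```bash
cat > meas.py <<'E'
from place import *
def measure():
    s=manip.read_state(); d=snap("wm"); P=cloud(d); T=np.linalg.inv(d["world_to_cam"])
    q=s["tcp_rot"]; Rt=R.from_quat([q[1],q[2],q[3],q[0]]).as_matrix(); L=(P-np.array(s["tcp_pos"]))@Rt
    hsv=cv2.cvtColor(d["image"],cv2.COLOR_BGR2HSV)
    m=(hsv[...,0]<22)&(hsv[...,1]>110)&(P[...,2]>s["tcp_pos"][2]-5); m[285:]=0; q=L[m]
    for x0 in (5,20,65,75,85,92):
        r=q[abs(q[:,0]-x0)<3]; zt=np.percentile(r[:,2],10); t=r[r[:,2]<zt+4]; a=t[t[:,1]<t[:,1].mean()]; b=t[t[:,1]>t[:,1].mean()]
        print(x0,"ztop",zt.round(1),np.percentile(a[:,1],[5,95]).round(1),np.percentile(b[:,1],[5,95]).round(1),"mid",((a[:,1].mean()+b[:,1].mean())/2).round(1))
    b=(hsv[...,2]<75)&(hsv[...,1]<90)&(L[...,2]<0)&(L[...,0]>85)&(L[...,0]<105)&(abs(L[...,1])<25); q=L[b]
    for sg in(-1,1):
        r=q[q[:,1]*sg>0]; print("tip",sg,[np.percentile(r[:,i],[2,50,98]).round(1) for i in range(3)])
    c=(P[...,2]>30)&(L[...,0]>60)&(abs(L[...,1])<9)&(hsv[...,0]>30); q=L[c]; w=P[c]
    print("card",len(q)); 
    if len(q):
        for lo in range(60,200,10):
            r=q[(q[:,0]>=lo)&(q[:,0]<lo+10)]
            if len(r)>3: print(lo,len(r),np.percentile(r[:,0],1).round(1),"y",np.percentile(r[:,1],[3,50,97]).round(1),"z",np.median(r[:,2]).round(1))
    print(s["tcp_pos"],s["clock"])
E
python3 -c "
from meas import *
measure()"
```

```text
5 ztop -31.4 [-11.2  -8. ] [ 7.9 11.2] mid -0.0
20 ztop -31.4 [-12.   -8.8] [ 7.6 10.3] mid -0.7
65 ztop -31.5 [-16.8 -13. ] [ 8.5 11.8] mid -2.3
75 ztop -31.3 [-18.8 -15. ] [ 9.7 13.4] mid -2.7
85 ztop -31.4 [-20.8 -17.1] [11.3 14.7] mid -3.0
92 ztop -31.5 [-21.8 -19.4] [12.6 15.5] mid -3.2
tip -1 [array([88.4, 93.1, 97.7]), array([-21.2, -17.7, -15.5]), array([-31.8, -30.2,  -3.2])]
tip 1 [array([89.5, 94.3, 99. ]), array([ 9.2, 11.3, 14.5]), array([-31.6, -30.2,  -2.5])]
card 166
130 166 135.8 y [-5.5 -3.4 -1.3] z 2.0
[437.79151211 252.87087176  69.35297011] 11.5333
```

The mouth centre is at tool y -3.2 and the card line fits to about 1 mm. I update the mouth offset and go in.

```bash
sed -i 's/M=np.array(.*/M=np.array([98.,-3.2])/' place.py; python3 - <<'E'
from meas import *
p=tcp(-15); manip.move_l([*p,69],v=80)
p=tcp(23); print(manip.move_l([*p,69],v=40,max_force=4)); manip.hold(.3)
measure(); s=manip.read_state(); print(s["gripper_width"],s["wrist_force"])
d=cv2.imread("pics/wm.png"); cv2.imwrite("pics/wmc.png",cv2.resize(d[:290,170:470],None,fx=2,fy=2))
E
```

```text
False
5 ztop -31.5 [-11.2  -8. ] [ 7.9 11.2] mid -0.0
20 ztop -31.4 [-12.   -8.8] [ 7.6 10.3] mid -0.6
65 ztop -31.3 [-16.7 -13. ] [ 8.5 11.9] mid -2.3
75 ztop -31.5 [-18.8 -15. ] [ 9.8 13.4] mid -2.7
85 ztop -31.4 [-20.9 -17.1] [11.3 14.7] mid -3.1
92 ztop -31.3 [-21.9 -19.4] [12.6 15.5] mid -3.2
tip -1 [array([88.5, 93.1, 97.8]), array([-21.1, -17.6, -15.5]), array([-32.2, -30. ,  -2.9])]
tip 1 [array([89.6, 94.2, 99. ]), array([ 9.3, 11.4, 14.5]), array([-31.8, -30.1,  -2. ])]
card 1420
70 124 75.2 y [-4.  -2.4 -0.3] z -63.2
80 284 80.0 y [-4.4 -2.7 -0.7] z -63.3
90 306 90.3 y [-5.  -3.3 -1.6] z -63.3
100 351 100.2 y [-5.3 -3.5 -1.8] z -63.2
110 338 110.1 y [-5.7 -3.7 -1.8] z -63.0
120 10 120.5 y [-2.  -2.  -1.9] z -40.3
130 4 138.7 y [-2.6 -2.6 -2.6] z 19.6
[497.26500357 236.45840722  69.05389453] 13.4333
24.917277906572 [-0.89736371  0.28741679 -0.79087271]
```

View pics/wmc.png

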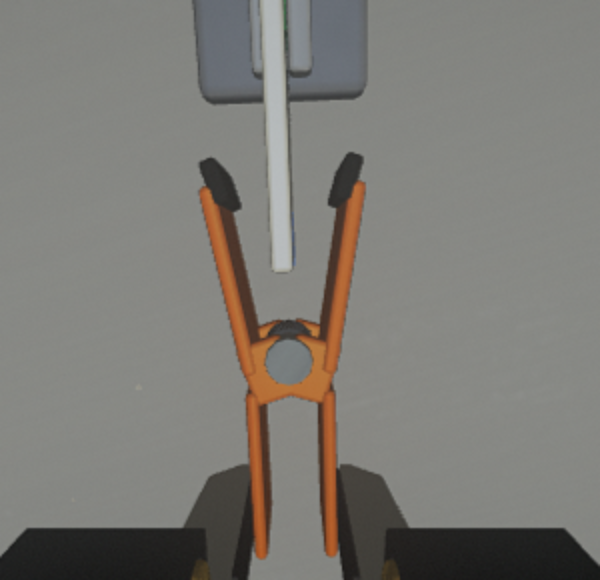

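The card edge ends at (282,270), centred between the jaws. It is 23 mm in, 0.3 mm off centre and about 1 mm off in height, with no contact.

```bash
python3 -c "
from h import *
print(job.finish_job())"
```

```text
the job is handed in; nothing more can be done
None
```

The job is handed in with the clip held wide open in the air over the blue mark. By my last measurement the card edge was about 23 mm into the jaws, under 1 mm off centre and about 1 mm off in height, touching neither face; the hand-in returned no verdict.

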